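Click the dose dial up to five and confirm

TASK

On the grey dosing console, turn the round black dial clockwise, click by click, until its orange line rests at the fifth dot after the long white zero bar, one click to a dot, and let go of it. Its spindle bends easily, so turn it with hardly any push sideways (under 6 N). Then press the green button to confirm the new dose, and leave the things round the console where they stand.

Things in the scene. Friction and masses are not known exactly. Their poses are not given: they have to be found in the camera images.
- console: flat grey console fixed to the worktop, 126 mm (its x) by 206 mm (its y), top 32 mm up. Origin: centre of its underside; z up. At its +y end a round black bezel, 92 mm wide, 34 mm up, with a dial; white dots on it mark the clicks, clockwise from a long bar (zero, about toward +x). The green button is at its -y end.
- dial_about (a point): where the dial's upright axis would stand if its unit sat true: x 0, y +45 mm of the console, at the worktop's height. The unit sits askew in its cut-out, so the real axis lies up to 8 mm off in x and in y; that is not measured: centre the fingers by touch (or sight). Dial: black cylinder, 44 mm wide (46 over its ribs), underside 42, top 68 mm up. A squeeze on two opposed sides does not load its spindle.
- dial (a joint): turn of the dial, rad, grows clockwise seen from above, 0.314 (18 degrees) a click; 0 = orange line at the long bar, fifth dot = 1.571, end 2.83. It starts at click 1, 2 or 3. A sprung ball holds it in each click: 0.15 to 0.2 N m to leave one, then it snaps on by itself from half way.
- flex_x (a joint): how far the dial's spindle is bent sideways along the dial unit's x (the console's x within 9 degrees), m: about 0 when left alone, 4 N of net side force per mm. More than 1.5 mm (6 N) either way bends it for good. The reading is coarse: mind the force on the hand.
- flex_y (a joint): the same along the dial unit's y
- confirm (a joint): travel of the green button, m: 0 = up, 0.005 = fully pressed (5 N); it springs back.
- confirm_top (a point): centre of the top face of the green button (26 mm in diameter), which is pressed straight down
- cup: small green espresso cup with handle, 63x88x49 mm; a bystander, to be left alone; origin at the centre of its underside
- glass: clear shot glass, 47 mm wide, 58 mm tall; a bystander, to be left alone; origin at the centre of its underside
- shaker: glass cocoa shaker with grey cap, 44 mm wide, 90 mm tall; a bystander, to be left alone; origin at the centre of its underside
- tamper: coffee tamper with wooden knob, 58 mm wide, 83 mm tall; a bystander, to be left alone; origin at the centre of its underside
- biscuit: wrapped biscuit bar lying flat, 52x150x16 mm; a bystander, to be left alone; origin at the centre of its underside
Things that resemble listed ones, but are neither listed nor needed, are in the scene too. Leave any purple look-alike of the part that bears dial alone.

How it is judged:
On the way, in this order (a step that is already met when the one before it is completed fails the run):
1. the dial stands at the fifth click and is let go (value of joint dial between 1.492 and 1.649 rad and contact force between the fingers and dial below 0.2 N), for 0.2 s.
2. the green button is pressed (value of joint confirm above 0.0038 m), for 0.05 s.
At the end, for the whole second after the job is handed in: The dial rests in its fifth click from zero (1.57 rad, within a quarter of a click); the green button was pressed (at least 3.8 mm) after that and is up again (within 1 mm) (value of joint dial between 1.492 and 1.649 rad and value of joint confirm below 0.001 m); the robot touches nothing.
It fails at once if the dial's spindle is bent sideways by more than 1.5 mm (6 N of net side force) (value of joint any of flex_x, flex_y above 0.0015 m or value of joint any of flex_x, flex_y below -0.0015 m).
It fails at once if a thing beside the console is moved by more than 15 mm (distance of any of cup, glass, shaker, tamper, biscuit from where it was at the start of the episode above 0.015 m).
It also fails if it takes over 72 s, if anything falls off the work surface, if the arm or the gripper's body presses on something with over 40 N, if the wrist force passes 120 N, or if a joint passes its speed limit or range.

ROBOT

A 6-joint arm with a two-finger parallel gripper is mounted at the origin on a cart in front of the work surface, level with it; the furniture and walls round the work are solid. World frame = base frame: x ahead of the robot, y to its left, z up, the work surface at z = 0. Lengths are in m, angles in rad, forces in N, time in s.
With the tool pointing down it reaches from about 0.275 to 0.75 m from the base axis. Payload 10.2 kg.
Tool frame: the origin (TCP) lies at the very end of the fingers, on their centre line; the grasp point (between the pads) lies 19 mm behind it; z points along the fingers, y is the direction in which the jaws open and shut (so a half turn about z gives the same grasp; the last joint's range is limited). The gripper opens to 88 mm and grips with 3 to 60 N. Pads are 18 mm wide; open, the fingers measure 123 mm over their backs; the gripper's body (75 mm by 187 mm) begins 45 mm behind the grasp point.
Start: joints at [0.932, 0.313, 1.498, -0, 1.331, -0.223], TCP at [0.212, 0.48, 0.239] pointing down, gripper open.
Joint ranges: [-2.94, 2.94], [-0.97, 2.17], [0.19, 2.56], [-1.23, 4.37], [0.02, 3.11], [-2.88, 2.88]. Speed limits (rad/s): [2.39, 2.39, 3.01, 3.14, 3.14, 3.14].

INTERFACE

Orientations are given as a unit quaternion [w, x, y, z].
In Python, from workcell import read_state, get_image, camera_model, job_done gives the robot as it stands. The module is installed in compiled form; this text tells all that it offers.
- The arm moves only by the shell command python3 -m jog 'ROWS'. ROWS is JSON, a list of rows, each an object with "slide": the shift along the tool's x, y, z in cm, a list of three; "dr": the turn, a rotation vector about the tool's x, y, z in degrees, a list of three; "grip": the finger opening in cm, from 0 to 8.81. In form: [{"slide": [tx, ty, tz], "dr": [ax, ay, az], "grip": grip}, ...]. A call has 1 to 12 rows; each row shifts and turns the commanded pose from where the row before left it, along the tool's axes as they then stand; what a row does not reach is not made up. A row lasts 1/10 s, in which the tool goes at most 50 mm and 8.59 degrees, less where a joint would pass 70% of its speed; a pose out of reach is approached as far as the arm can. A call is refused whole if a number of a shift passes 5 or a number of a turn 8.59, either way. A call with a gripper value outside its range is refused whole. The fingers move at their own pace and stop on an object; the grip force is fixed at half the most. Time passes only in rows, so rows that do not move let the fingers close. It gives the time, the measured TCP pose, the force and the opening at its end, in the units of the state.
- read_state(): the state, without advancing time (a new reading comes with each control period).
- get_image(name): name is "scene" or "top" or "wrist"; returns the picture (480x640x3 uint8, blue, green, red); there is no depth.
- camera_model(name): a dict with "camera_matrix" (3x3 intrinsics, pixels), "eye" and "attitude" of the camera in the world. Camera axes: x right, y up, looking along -z (the intrinsics and any distortion apply to the point x, -y, -z); pixel columns grow to the right and rows downward; lengths in m; the calibration is good to about 2 mm. A picture is of the moment at which its call begins: read the wrist's pose just before it. camera_model takes no time and is no camera call; for the wrist camera it gives the pose at the moment of the call.
- job_done(): hands the job in, once; it reports no verdict.
The state is a dict: "clock": time; "q": joint angles; "joint_vel": joint speeds; "joint_torque": joint torques, N m; "eef_pos": TCP position; "tool_rot": TCP orientation; "contact_force": force on the tool from outside, world axes, zero at the start; "moment": the same for the moment, N m; "width": finger opening in m.
Only numpy, scipy, OpenCV 4.12 (cv2) and the standard library are available. Lean on these libraries where they do the work, as an engineer would, in place of code of your own. Each camera call takes 0.05 s, during which the arm holds its last target.

## Working session

There is one attempt and no reset: what is moved stays moved. The work goes in short steps, Python scripts to look and compute and a shell command to move; the robot and the scene stay as the last step left them, time stands still between calls to the robot, and variables do not carry over. Pictures are saved under pics/ and viewed, and the job is handed in when it is done.

```bash
mkdir -p pics; cat > h.py <<'E'
import numpy as np, cv2, json
from workcell import *
def R(q):
    from scipy.spatial.transform import Rotation as Ro
    return Ro.from_quat([q[1],q[2],q[3],q[0]]).as_matrix()
def px2w(m,u,v,z):
    K=np.array(m["camera_matrix"]);A=np.array(m["attitude"])
    A=R(A) if A.size==4 else A
    d=np.linalg.inv(K)@np.array([u,v,1.]);d=A@np.array([d[0],-d[1],-d[2]])
    e=np.array(m["eye"]);return e+d*(z-e[2])/d[2]
def w2px(m,p):
    K=np.array(m["camera_matrix"]);A=np.array(m["attitude"])
    A=R(A) if A.size==4 else A
    c=A.T@(np.array(p)-np.array(m["eye"]));c=K@np.array([c[0],-c[1],-c[2]]);return c[:2]/c[2]
E
python3 - <<'E'
from h import *
for n in("scene","top","wrist"):
    m=camera_model(n);print(n,m)
    cv2.imwrite(f"pics/{n}0.png",get_image(n))
print(read_state())
E
```

```text
scene {'camera_matrix': array([[561.25276923,   0.        , 321.99662905],
       [  0.        , 561.25276923, 231.1906737 ],
       [  0.        ,   0.        ,   1.        ]]), 'eye': array([-0.46259556, -0.70070288,  0.7882313 ]), 'attitude': array([ 0.77128306,  0.42878904, -0.23064751, -0.40995626])}
top {'camera_matrix': array([[568.84637004,   0.        , 322.69207818],
       [  0.        , 568.84637004, 242.66936868],
       [  0.        ,   0.        ,   1.        ]]), 'eye': array([-0.13981535,  0.23745124,  1.3859114 ]), 'attitude': array([-0.51534529, -0.13152813,  0.20852759,  0.82075321])}
wrist {'camera_matrix': array([[352.68154965,   0.        , 321.77445102],
       [  0.        , 352.68154965, 236.91483229],
       [  0.        ,   0.        ,   1.        ]]), 'eye': array([0.15031267, 0.5059334 , 0.38385339]), 'attitude': array([ 0.83054152, -0.11198809, -0.0724491 ,  0.54075002])}
{'clock': 0.15, 'q': array([ 9.31612838e-01,  3.13318102e-01,  1.49820439e+00, -1.36569870e-06,
        1.33101361e+00, -2.23416102e-01]), 'joint_vel': array([-0.00096668, -0.00187415, -0.00304151, -0.00059038, -0.00011102,
        0.00047553]), 'joint_torque': array([ 2.61708949e-03, -4.02303314e+01, -2.52316278e+01,  6.94572972e-02,
        3.44338501e-02, -1.04103381e-04]), 'eef_pos': array([0.2119589 , 0.48012564, 0.23831617]), 'tool_rot': array([-1.96603229e-04,  2.06389439e-01,  9.78469814e-01, -4.28803576e-04]), 'contact_force': array([ 0.75070073, -0.70634532, -0.28125007]), 'moment': array([-0.03619643, -0.00700186,  0.02529033]), 'width': 0.08781701779445768}
```

View pics/scene0.png

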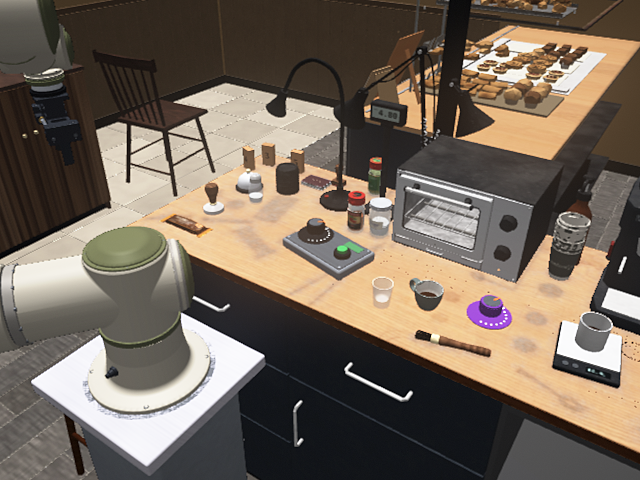

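View pics/top0.png

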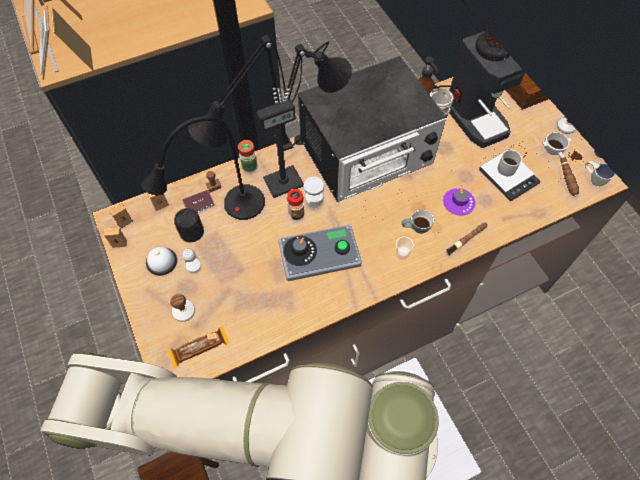

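View pics/wrist0.png

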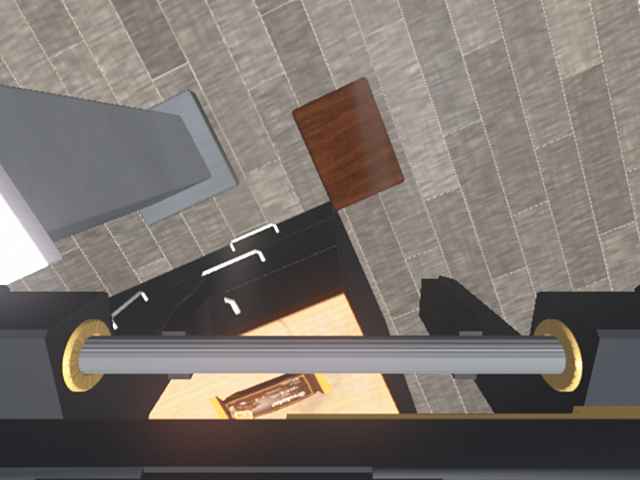

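The candidates in the top view are the black dial on the grey console (299,248), the purple look-alike (460,201), the black canister (188,225) and the black lamp base (244,202). By the description it's the one on the grey console; the green button is at (343,246). I'll check it in a close crop.

```bash
python3 - <<'E'
from h import *
i=cv2.imread("pics/top0.png");cv2.imwrite("pics/topc.png",cv2.resize(i[215:285,270:370],None,fx=8,fy=8,interpolation=cv2.INTER_CUBIC))
i=cv2.imread("pics/scene0.png");cv2.imwrite("pics/scc.png",cv2.resize(i[205:285,275:380],None,fx=7,fy=7,interpolation=cv2.INTER_CUBIC))
E
```

```text
(no output)
```

View pics/topc.png

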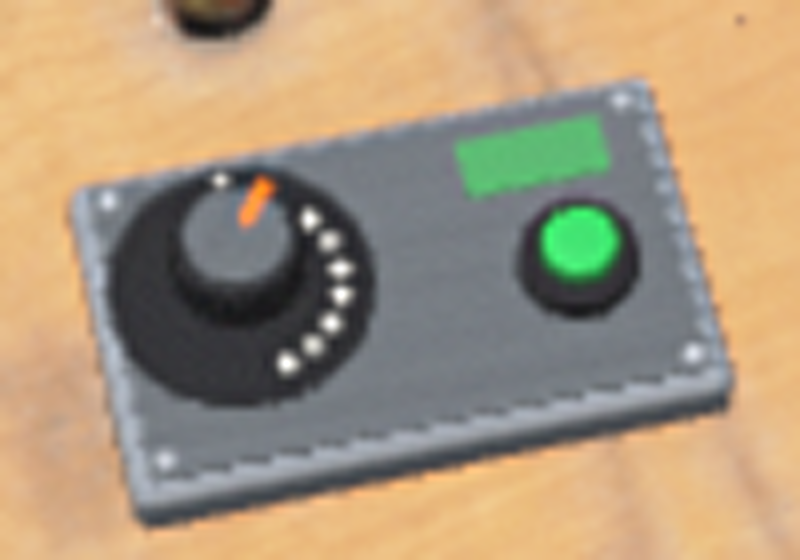

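View pics/scc.png

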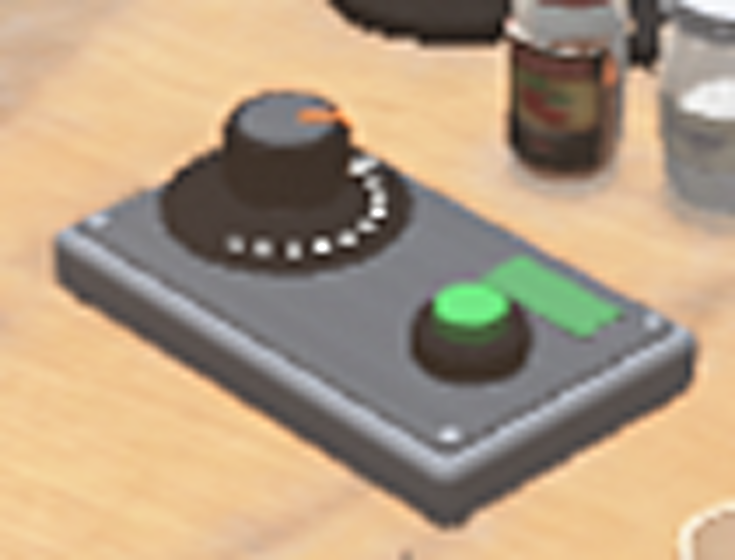

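```bash
python3 - <<'E'
from h import *
t=camera_model("top");s=camera_model("scene")
T=lambda x,y,z:px2w(t,(x+.5)/8-.5+270,(y+.5)/8-.5+215,z)
S=lambda x,y,z:px2w(s,(x+.5)/7-.5+275,(y+.5)/7-.5+205,z)
c=np.array([T(*p,.032) for p in[(75,190),(640,85),(730,385),(140,505)]]);print(c.round(4),c.mean(0))
print("sides",[np.linalg.norm(c[i]-c[(i+1)%4]) for i in range(4)])
print("yaw of +y",[np.degrees(np.arctan2(*(d)[1::-1])) for d in(c[0]-c[1],c[3]-c[2])])
print("dial",T(238,236,.068),S(288,117,.068))
print("bezel",T(242,290,.034),S(286,208,.034))
for z in(.036,.04,.044,.048,.052):print("btn",z,T(580,240,z),S(471,304,z))
print("bar/line tip",T(220,180,.034))
for n,u,v in[("cup",421,221),("glass",404,247),("shaker",296,203),("jar",314,190),("tamper",182,305),("lamp",244,202)]:print(n,px2w(t,u,v,.05))
E
```

```text
[[ 0.5881  0.0202  0.032 ]
 [ 0.5414 -0.1717  0.032 ]
 [ 0.4256 -0.1461  0.032 ]
 [ 0.4707  0.0483  0.032 ]] [ 0.50645646 -0.06232754  0.032     ]
sides [np.float64(0.19745167292520613), np.float64(0.11861539086400769), np.float64(0.19962722154348922), np.float64(0.12078172933999909)]
yaw of +y [np.float64(76.317910389297), np.float64(76.94759693348848)]
dial [ 0.52956873 -0.01543858  0.068     ] [ 0.53656499 -0.01441161  0.068     ]
bezel [ 0.52751998 -0.01458983  0.034     ] [ 0.53016916 -0.01784949  0.034     ]
btn 0.036 [ 0.49431394 -0.12475838  0.036     ] [ 0.51189303 -0.10831784  0.036     ]
btn 0.04 [ 0.49243492 -0.12368509  0.04      ] [ 0.50671117 -0.11146786  0.04      ]
btn 0.044 [ 0.49055589 -0.12261181  0.044     ] [ 0.50152932 -0.11461787  0.044     ]
btn 0.048 [ 0.48867687 -0.12153853  0.048     ] [ 0.49634746 -0.11776789  0.048     ]
btn 0.052 [ 0.48679784 -0.12046524  0.052     ] [ 0.4911656 -0.1209179  0.052    ]
bar/line tip [ 0.56918359 -0.02546797  0.034     ]
cup [ 0.45939242 -0.347837    0.05      ]
glass [ 0.40947533 -0.26617091  0.05      ]
shaker [ 0.6606844  -0.06464255  0.05      ]
jar [ 0.6780824  -0.12821086  0.05      ]
tamper [0.50843309 0.32057523 0.05      ]
lamp [0.72658746 0.0642797  0.05      ]
```

```bash
cat >> h.py <<'E'
def plan(target, st=None):
    st=st or read_state();d=R(st["tool_rot"]).T@(np.array(target)-st["eef_pos"]);return d*100
E
python3 - <<'E'
from h import *
st=read_state();Rt=R(st["tool_rot"]);w=camera_model("wrist");A=R(w["attitude"])
print(Rt.round(3));off=Rt.T@(w["eye"]-st["eef_pos"]);print("eye in tool",off,"\ncam axes in tool\n",(Rt.T@A).round(3))
D=np.array([.531,-.015,.05])
for dx in(-.04,-.06,-.08,-.1):
  for z in(.15,.2):
    tcp=D[:2]+dx*(-Rt[:2,0])*-1
    tcp=np.r_[tcp,z]; w2=dict(w);w2["eye"]=tcp+Rt@off
    print(dx,z,tcp.round(3),w2px(w2,D),plan(tcp))
E
```

```text
[[-0.915  0.404 -0.001]
 [ 0.404  0.915 -0.001]
 [ 0.    -0.001 -1.   ]]
eye in tool [ 0.06684548 -0.00141089 -0.14559771] 
cam axes in tool
 [[-0.001  0.964  0.265]
 [ 1.     0.001 -0.   ]
 [-0.     0.265 -0.964]]
-0.04 0.15 [ 0.568 -0.031  0.15 ] [323.86451622 180.41411478] [-53.18564943 -32.40048595   8.85038981]
-0.04 0.2 [ 0.568 -0.031  0.2  ] [323.55538469 173.78058672] [-53.18461073 -32.40508743   3.85039203]
-0.06 0.15 [ 0.586 -0.039  0.15 ] [323.88530233 150.66044601] [-55.18564934 -32.40048633   8.84997433]
-0.06 0.2 [ 0.586 -0.039  0.2  ] [323.56697892 148.90559077] [-55.18461064 -32.40508781   3.84997655]
-0.08 0.15 [ 0.604 -0.047  0.15 ] [323.90703042 119.55839983] [-57.18564926 -32.40048671   8.84955885]
-0.08 0.2 [ 0.604 -0.047  0.2  ] [323.57900862 123.09633961] [-57.18461056 -32.4050882    3.84956107]
-0.1 0.15 [ 0.622 -0.055  0.15 ] [323.92976602  87.01419251] [-59.18564917 -32.4004871    8.84914337]
-0.1 0.2 [ 0.622 -0.055  0.2  ] [323.59149877  96.29919281] [-59.18461047 -32.40508858   3.8491456 ]
```

```bash
python3 -m jog '[{"slide":[-4.1,-2.5,0],"dr":[0,0,0],"grip":8.8},{"slide":[-4.1,-2.5,0],"dr":[0,0,0],"grip":8.8},{"slide":[-4.1,-2.5,0],"dr":[0,0,0],"grip":8.8},{"slide":[-4.1,-2.5,0],"dr":[0,0,0],"grip":8.8},{"slide":[-4.1,-2.5,0],"dr":[0,0,0],"grip":8.8},{"slide":[-4.1,-2.5,0],"dr":[0,0,0],"grip":8.8},{"slide":[-4.1,-2.5,0],"dr":[0,0,0],"grip":8.8},{"slide":[-4.1,-2.5,0],"dr":[0,0,0],"grip":8.8},{"slide":[-4.1,-2.5,0],"dr":[0,0,0],"grip":8.8},{"slide":[-4.1,-2.5,0],"dr":[0,0,0],"grip":8.8},{"slide":[-4.1,-2.5,0],"dr":[0,0,0],"grip":8.8},{"slide":[-4.1,-2.5,0],"dr":[0,0,0],"grip":8.8}]'
python3 - <<'E'
from h import *
print(plan([.568,-.031,.2]),read_state()["q"])
E
```

```text
clock: 1.35
eef_pos: [0.5417, 0.0052, 0.2386]
tool_rot: [-0.0, 0.207, 0.978, 0.0]
contact_force: [-0.2, 0.4, 0.7]
width: 0.0882
[-3.87053332 -2.25007849  3.85494647] [-2.06781507e-01  3.50106036e-01  1.44683985e+00  1.13286617e-04
  1.34497414e+00 -1.36143722e+00]
```

```bash
python3 -m jog '[{"slide":[-2,-1.1,2],"dr":[0,0,0],"grip":8.8},{"slide":[-1.9,-1.1,2],"dr":[0,0,0],"grip":8.8},{"slide":[0,0,0],"dr":[0,0,0],"grip":8.8},{"slide":[0,0,0],"dr":[0,0,0],"grip":8.8}]'
python3 - <<'E'
from h import *
print(camera_model("wrist"))
cv2.imwrite("pics/w1.png",get_image("wrist"))
i=cv2.imread("pics/w1.png");print(read_state()["eef_pos"])
E
```

```text
clock: 1.75
eef_pos: [0.5675, -0.0285, 0.1987]
tool_rot: [-0.0, 0.207, 0.978, 0.0]
contact_force: [1.2, 0.1, 0.1]
width: 0.0882
{'camera_matrix': array([[352.68154965,   0.        , 321.77445102],
       [  0.        , 352.68154965, 236.91483229],
       [  0.        ,   0.        ,   1.        ]]), 'eye': array([ 0.5059101 , -0.00283899,  0.34437066]), 'attitude': array([ 0.83071692, -0.11139101, -0.07269114,  0.5405714 ])}
[ 0.56760605 -0.02812377  0.19945168]
```

View pics/w1.png

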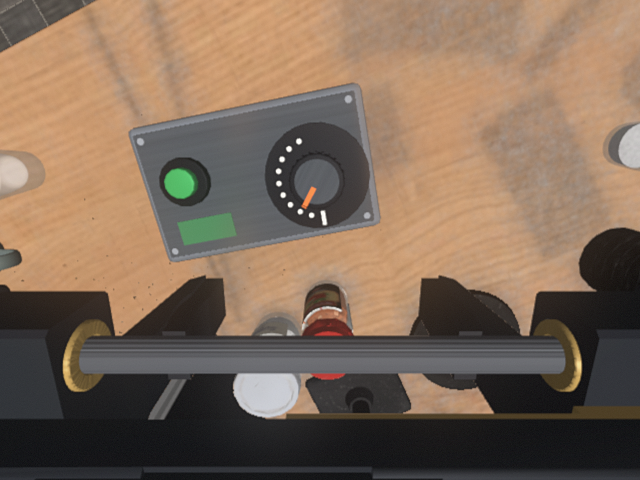

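```bash
python3 - <<'E'
from h import *
i=cv2.imread("pics/w1.png");cv2.imwrite("pics/w1c.png",cv2.resize(i[115:235,255:380],None,fx=5,fy=5,interpolation=cv2.INTER_CUBIC))
cv2.imwrite("pics/w1d.png",cv2.resize(i[70:270,120:390],None,fx=2.9,fy=2.9,interpolation=cv2.INTER_CUBIC))
E
```

```text
(no output)
```

View pics/w1c.png

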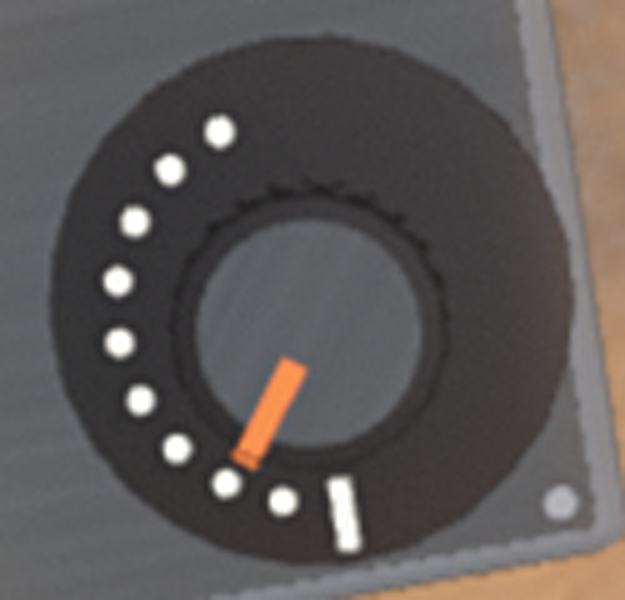

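View pics/w1d.png

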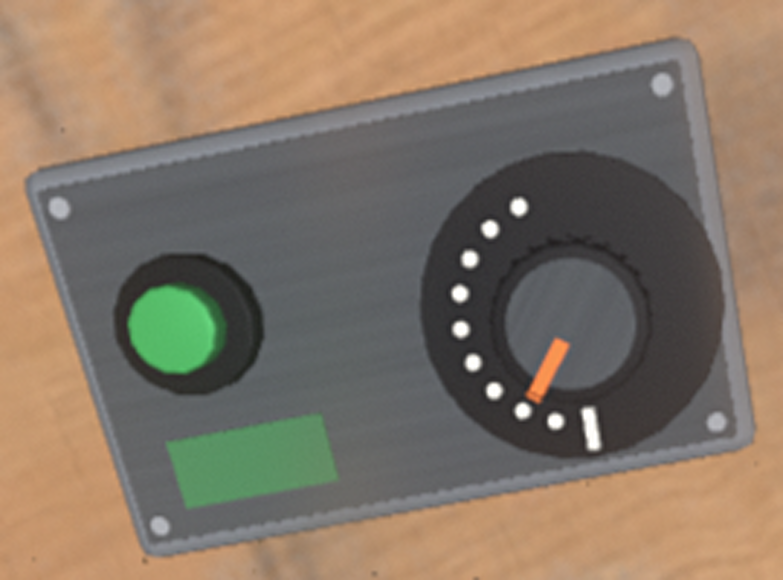

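```bash
python3 - <<'E'
from h import *
from scipy.optimize import least_squares
w={'camera_matrix': np.array([[352.68154965,0,321.77445102],[0,352.68154965,236.91483229],[0,0,1.]]), 'eye': np.array([ 0.5059101 , -0.00283899,  0.34437066]), 'attitude': np.array([ 0.83071692, -0.11139101, -0.07269114,  0.5405714 ])}
C=lambda x,y,z:px2w(w,(x+.5)/5-.5+255,(y+.5)/5-.5+115,z)
D=lambda x,y,z:px2w(w,(x+.5)/2.9-.5+120,(y+.5)/2.9-.5+70,z)
d=np.array([C(*p,.034) for p in[(283,501),(227,483),(177,449),(141,400),(119,342),(118,281),(135,222),(171,170),(219,131)]])
f=least_squares(lambda p:np.hypot(d[:,0]-p[0],d[:,1]-p[1])-p[2],[.53,-.015,.035]).x
print("dots circle",f)
a=np.degrees(np.arctan2(d[:,1]-f[1],d[:,0]-f[0]));print(a.round(1))
k=np.polyfit(np.arange(1,10),np.unwrap(a,period=360),1);print("slope,zero",k)
print("dial top",C(310,333,.068),"edges",[C(*p,.068) for p in[(196,333),(425,333),(310,218),(310,447)]])
print("bezel",C(312,300,.034))
o1=C(293,366,.068);o2=C(247,460,.068);ang=np.degrees(np.arctan2(*(o2-o1)[1::-1]));print("line",ang,"click",(ang-k[1])/k[0])
c=np.array([D(*p,.032) for p in[(30,180),(690,42),(752,440),(150,553)]])
print(c.round(4),c.mean(0)); print([np.linalg.norm(c[i]-c[(i+1)%4]) for i in range(4)])
print("btn",[ (z,D(174,328,z)) for z in(.044,.048,.052)])
print("glass",px2w(w,10,173,.058))
print(px2w(w,328,335,.09),px2w(w,625,147,.08))
E
```

```text
dots circle [ 0.53226596 -0.01896211  0.03406425]
[ -32.9  -50.6  -68.8  -86.8 -105.1 -122.8 -140.6 -158.9 -176.6]
slope,zero [-17.98933429 -14.8358052 ]
dial top [ 0.53225883 -0.01881398  0.068     ] edges [array([ 0.52506756, -0.03504728,  0.068     ]), array([ 0.53951351, -0.00243757,  0.068     ]), array([ 0.51628526, -0.01166445,  0.068     ]), array([ 0.54864158, -0.02614666,  0.068     ])]
bezel [ 0.53043129 -0.01812906  0.034     ]
line -50.292182124538414 click 1.9709665933267935
[[ 0.4335 -0.1487  0.032 ]
 [ 0.4771  0.0422  0.032 ]
 [ 0.5917  0.016   0.032 ]
 [ 0.5478 -0.1751  0.032 ]] [ 0.51251405 -0.06636402  0.032     ]
[np.float64(0.1958023217010156), np.float64(0.11759550808759843), np.float64(0.19609784586255732), np.float64(0.11739130031636778)]
btn [(0.044, array([ 0.48876987, -0.12681252,  0.044     ])), (0.048, array([ 0.48899812, -0.12516158,  0.048     ])), (0.052, array([ 0.48922637, -0.12351064,  0.052     ]))]
glass [ 0.42767951 -0.24148582  0.058     ]
[ 0.64679    -0.05963665  0.09      ] [0.59934254 0.19687156 0.08      ]
```

```bash
python3 - <<'E'
from h import *
print(plan([.5323,-.0189,.042]),read_state()["contact_force"])
E
```

```text
[ 3.60982273 -0.58440991 15.74337711] [-0.09087528  0.68437852  0.21236122]
```

```bash
python3 -m jog '[{"slide":[1.8,-0.3,4],"dr":[0,0,0],"grip":8.8},{"slide":[1.8,-0.3,4],"dr":[0,0,0],"grip":8.8},{"slide":[0,0,2],"dr":[0,0,0],"grip":8.8},{"slide":[0,0,0],"dr":[0,0,0],"grip":8.8},{"slide":[0,0,0],"dr":[0,0,0],"grip":8.8}]'
python3 - <<'E'
from h import *
print(plan([.5323,-.0189,.042]),read_state()["contact_force"])
cv2.imwrite("pics/w2.png",get_image("wrist"))
cv2.imwrite("pics/s2.png",get_image("scene"))
E
```

```text
clock: 2.3
eef_pos: [0.5332, -0.0193, 0.1004]
tool_rot: [0.001, 0.206, 0.979, -0.0]
contact_force: [-0.5, -0.2, 0.8]
width: 0.0882
[1.08105519e-01 9.38279221e-04 5.84250283e+00] [-0.48809141 -0.19147849  0.82021125]
```

View pics/w2.png

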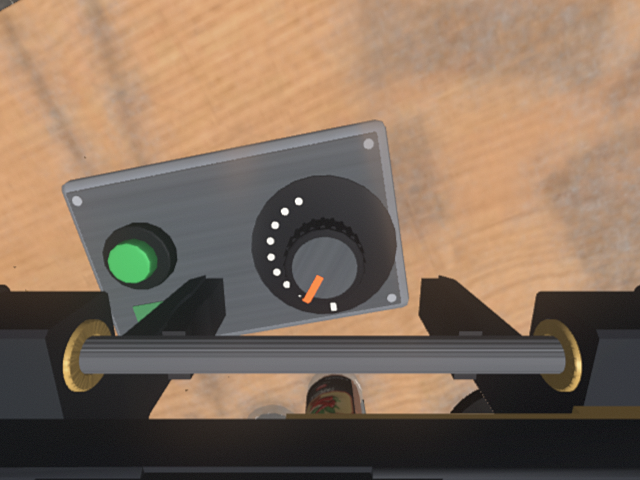

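View pics/s2.png

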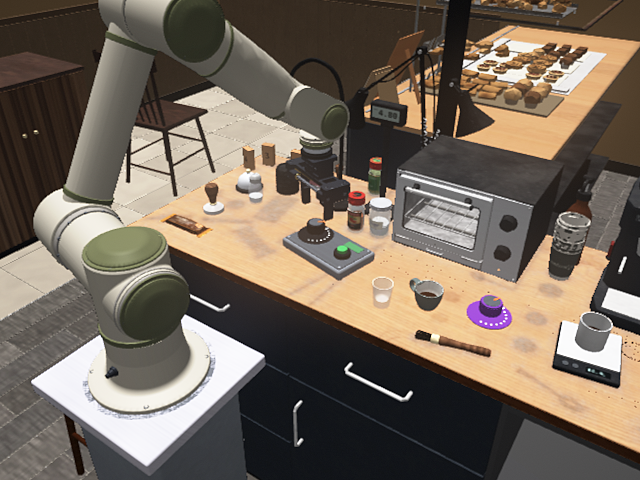

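The wrist view shows the dial top at about (324,262), centred between the fingertips (about 204 and 441). The scene view shows clear air round the gripper. Descending.

```bash
python3 -m jog '[{"slide":[0.1,0,2.5],"dr":[0,0,0],"grip":8.8},{"slide":[0,0,2],"dr":[0,0,0],"grip":8.8},{"slide":[0,0,1.3],"dr":[0,0,0],"grip":7},{"slide":[0,0,0],"dr":[0,0,0],"grip":5.4},{"slide":[0,0,0],"dr":[0,0,0],"grip":5.4},{"slide":[0,0,0],"dr":[0,0,0],"grip":5.4}]'
python3 -m jog '[{"slide":[0,0,0],"dr":[0,0,0],"grip":5.4},{"slide":[0,0,0],"dr":[0,0,0],"grip":5.4}]'
python3 -m jog '[{"slide":[0,0,0],"dr":[0,0,0],"grip":5.4}]'
python3 - <<'E'
from h import *
print(plan([.5323,-.0189,.042]))
E
```

```text
clock: 3.0
eef_pos: [0.5322, -0.0195, 0.0419]
tool_rot: [0.001, 0.206, 0.978, -0.0]
contact_force: [-1.2, 0.1, 0.0]
width: 0.0583
clock: 3.2
eef_pos: [0.5317, -0.0194, 0.0412]
tool_rot: [0.0, 0.206, 0.978, -0.0]
contact_force: [-0.1, -1.0, -0.5]
width: 0.0541
clock: 3.3
eef_pos: [0.5316, -0.0194, 0.041]
tool_rot: [0.0, 0.206, 0.978, -0.0]
contact_force: [1.3, 0.1, 0.2]
width: 0.0541
[-0.04288165  0.06847121 -0.09863224]
```

```bash
cat >> h.py <<'E'
def favg(n=8):
    F=[];P=[]
    for _ in range(n):
        get_image("wrist");s=read_state();F.append(R(s["tool_rot"]).T@s["contact_force"]);P.append(s["eef_pos"])
    print("t",round(s["clock"],2),"F tool",np.mean(F,0).round(2),"+-",(np.std(F,0)/n**.5).round(2),"pos",np.mean(P,0).round(5),"w",round(s["width"],5))
E
python3 -c "from h import *;favg()"
python3 -m jog '[{"slide":[0,0.1,0],"dr":[0,0,0],"grip":5.2},{"slide":[0,0.1,0],"dr":[0,0,0],"grip":5.2},{"slide":[0,0,0],"dr":[0,0,0],"grip":5.2}]'
python3 -c "from h import *;favg(6)"
```

```text
t 3.7 F tool [-0.21 -0.1   0.11] +- [0.21 0.22 0.1 ] pos [ 0.53151 -0.01933  0.04076] w 0.05385
clock: 4.0
eef_pos: [0.5324, -0.0173, 0.0407]
tool_rot: [0.0, 0.206, 0.978, 0.0]
contact_force: [0.0, -0.2, -0.1]
width: 0.0522
t 4.3 F tool [-0.07 -0.27 -0.17] +- [0.2  0.22 0.18] pos [ 0.5323  -0.01747  0.04071] w 0.05207
```

```bash
python3 -m jog '[{"slide":[0,0.05,0],"dr":[0,0,0],"grip":5.2},{"slide":[0,0.05,0],"dr":[0,0,0],"grip":5.2},{"slide":[0,0,0],"dr":[0,0,0],"grip":5.2}]'
python3 -c "from h import *;favg(5)"
python3 -m jog '[{"slide":[0,0.05,0],"dr":[0,0,0],"grip":5.2},{"slide":[0,0,0],"dr":[0,0,0],"grip":5.2}]'
python3 -c "from h import *;favg(5)"
```

```text
clock: 4.6
eef_pos: [0.5327, -0.0165, 0.0407]
tool_rot: [0.0, 0.206, 0.978, -0.0]
contact_force: [0.3, 0.0, 0.3]
width: 0.052
t 4.85 F tool [ 0.37  0.07 -0.5 ] +- [0.05 0.18 0.12] pos [ 0.5327  -0.01656  0.04071] w 0.0518
clock: 5.05
eef_pos: [0.5329, -0.0161, 0.0407]
tool_rot: [-0.0, 0.206, 0.978, 0.0]
contact_force: [-0.1, 0.4, -0.4]
width: 0.0522
t 5.3 F tool [ 0.14 -0.15 -0.12] +- [0.22 0.25 0.22] pos [ 0.53291 -0.01612  0.04072] w 0.05216
```

```bash
python3 -m jog '[{"slide":[0,0.04,0],"dr":[0,0,0],"grip":5.2},{"slide":[0,0,0],"dr":[0,0,0],"grip":5.2}]'
python3 -c "from h import *;favg(4)"
python3 -m jog '[{"slide":[0,0.04,0],"dr":[0,0,0],"grip":5.2},{"slide":[0,0,0],"dr":[0,0,0],"grip":5.2}]'
python3 -c "from h import *;favg(4)"
```

```text
clock: 5.5
eef_pos: [0.5331, -0.0157, 0.0407]
tool_rot: [0.0, 0.206, 0.978, 0.0]
contact_force: [-0.9, -1.3, 0.4]
width: 0.0521
t 5.7 F tool [-0.54 -0.37 -0.29] +- [0.52 0.09 0.15] pos [ 0.53307 -0.01575  0.04072] w 0.05198
clock: 5.9
eef_pos: [0.5332, -0.0154, 0.0407]
tool_rot: [0.0, 0.206, 0.978, 0.0]
contact_force: [0.1, -0.3, 0.4]
width: 0.0518
t 6.1 F tool [ 0.04 -0.16  0.46] +- [0.29 0.2  0.06] pos [ 0.53324 -0.01537  0.04072] w 0.05216
```

```bash
python3 -m jog '[{"slide":[0,0.04,0],"dr":[0,0,0],"grip":5.2},{"slide":[0,0,0],"dr":[0,0,0],"grip":5.2}]'
python3 -c "from h import *;favg(4)"
python3 -m jog '[{"slide":[0,0.03,0],"dr":[0,0,0],"grip":5.2},{"slide":[0,0,0],"dr":[0,0,0],"grip":5.2}]'
python3 -c "from h import *;favg(4)"
```

```text
clock: 6.3
eef_pos: [0.5334, -0.015, 0.0407]
tool_rot: [-0.0, 0.206, 0.978, 0.0]
contact_force: [-0.8, -0.1, -1.3]
width: 0.0521
t 6.5 F tool [ 0.02 -0.17 -0.14] +- [0.31 0.12 0.09] pos [ 0.53339 -0.01502  0.04071] w 0.05206
clock: 6.7
eef_pos: [0.5335, -0.0147, 0.0407]
tool_rot: [0.0, 0.206, 0.978, 0.0]
contact_force: [0.0, 0.1, -0.4]
width: 0.0518
t 6.9 F tool [ 0.1  -0.49 -0.14] +- [0.15 0.09 0.2 ] pos [ 0.53352 -0.01473  0.04073] w 0.05202
```

```bash
python3 -m jog '[{"slide":[0,0.03,0],"dr":[0,0,0],"grip":5.2},{"slide":[0,0,0],"dr":[0,0,0],"grip":5.2}]'
python3 -c "from h import *;favg(6)"
python3 -m jog '[{"slide":[0,0.03,0],"dr":[0,0,0],"grip":5.2},{"slide":[0,0,0],"dr":[0,0,0],"grip":5.2}]'
python3 -c "from h import *;favg(6)"
```

```text
clock: 7.1
eef_pos: [0.5337, -0.0144, 0.0407]
tool_rot: [0.0, 0.206, 0.978, -0.0]
contact_force: [0.3, -0.1, 0.3]
width: 0.0521
t 7.4 F tool [-0.19 -0.03  0.02] +- [0.16 0.29 0.1 ] pos [ 0.53363 -0.01446  0.04072] w 0.05183
clock: 7.6
eef_pos: [0.5338, -0.0142, 0.0407]
tool_rot: [0.0, 0.206, 0.978, 0.0]
contact_force: [0.2, -0.4, 0.0]
width: 0.0523
t 7.9 F tool [-0.5   0.4   0.09] +- [0.17 0.04 0.12] pos [ 0.53376 -0.01419  0.04073] w 0.05182
```

```bash
python3 - <<'E'
from h import *
i=get_image("wrist");cv2.imwrite("pics/w3.png",i)
j=get_image("top");cv2.imwrite("pics/t3.png",cv2.resize(j[200:290,250:380],None,fx=5,fy=5,interpolation=cv2.INTER_CUBIC))
E
```

```text
(no output)
```

View pics/w3.png

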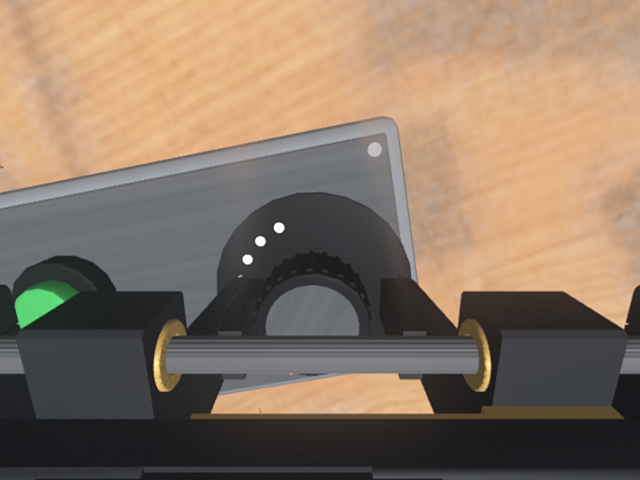

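View pics/t3.png

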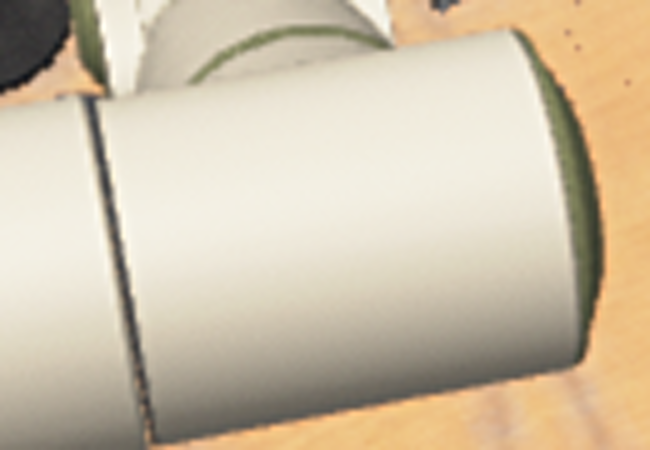

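```bash
python3 -m jog '[{"slide":[0,0.03,0],"dr":[0,0,0],"grip":5.2},{"slide":[0,0,0],"dr":[0,0,0],"grip":5.2}]'
python3 -c "from h import *;favg(5)"
python3 -m jog '[{"slide":[0,0.03,0],"dr":[0,0,0],"grip":5.2},{"slide":[0,0,0],"dr":[0,0,0],"grip":5.2}]'
python3 -c "from h import *;favg(5)"
```

```text
clock: 8.2
eef_pos: [0.5339, -0.0139, 0.0407]
tool_rot: [0.0, 0.206, 0.978, -0.0]
contact_force: [-0.5, -1.1, 0.5]
width: 0.0518
t 8.45 F tool [-0.28  0.12  0.25] +- [0.18 0.32 0.33] pos [ 0.53389 -0.01392  0.04074] w 0.05222
clock: 8.65
eef_pos: [0.534, -0.0137, 0.0407]
tool_rot: [-0.0, 0.206, 0.978, -0.0]
contact_force: [0.7, -0.0, -0.8]
width: 0.0523
t 8.9 F tool [-0.07 -1.02 -0.42] +- [0.09 0.13 0.19] pos [ 0.53399 -0.01369  0.04073] w 0.05206
```

```bash
python3 -m jog '[{"slide":[0,0.03,0],"dr":[0,0,0],"grip":5.2},{"slide":[0,0,0],"dr":[0,0,0],"grip":5.2}]'
python3 -c "from h import *;favg(8)"
```

```text
clock: 9.1
eef_pos: [0.5341, -0.0134, 0.0407]
tool_rot: [-0.0, 0.206, 0.978, -0.0]
contact_force: [-0.5, -1.2, 0.3]
width: 0.0522
t 9.5 F tool [ 0.12 -1.32 -1.07] +- [0.09 0.14 0.15] pos [ 0.5341  -0.01342  0.04074] w 0.0519
```

```bash
python3 -m jog '[{"slide":[0,-0.3,0],"dr":[0,0,0],"grip":5.2},{"slide":[0,-0.3,0],"dr":[0,0,0],"grip":5.2},{"slide":[0,0,0],"dr":[0,0,0],"grip":5.2}]'
python3 -c "from h import *;favg(4)"
python3 -m jog '[{"slide":[0,-0.03,0],"dr":[0,0,0],"grip":5.2},{"slide":[0,0,0],"dr":[0,0,0],"grip":5.2}]'
python3 -c "from h import *;favg(4)"
```

```text
clock: 9.8
eef_pos: [0.5316, -0.0191, 0.0407]
tool_rot: [-0.0, 0.207, 0.978, 0.0]
contact_force: [0.1, -0.2, 0.6]
width: 0.0518
t 10.0 F tool [ 0.02 -0.19  0.07] +- [0.38 0.05 0.19] pos [ 0.53171 -0.01891  0.04072] w 0.05195
clock: 10.2
eef_pos: [0.5316, -0.0191, 0.0407]
tool_rot: [-0.0, 0.206, 0.978, 0.0]
contact_force: [-0.2, 0.1, -0.8]
width: 0.0521
t 10.4 F tool [-0.22 -0.32 -0.53] +- [0.2  0.14 0.25] pos [ 0.53159 -0.01911  0.04073] w 0.05227
```

```bash
python3 -m jog '[{"slide":[0,-0.03,0],"dr":[0,0,0],"grip":5.2},{"slide":[0,0,0],"dr":[0,0,0],"grip":5.2}]'
python3 -c "from h import *;favg(5)"
```

```text
clock: 10.6
eef_pos: [0.5315, -0.0194, 0.0407]
tool_rot: [0.0, 0.206, 0.978, -0.0]
contact_force: [-1.0, -0.6, -0.5]
width: 0.0522
t 10.85 F tool [ 0.05  0.08 -0.08] +- [0.13 0.16 0.26] pos [ 0.53145 -0.01942  0.04072] w 0.05177
```

```bash
python3 -m jog '[{"slide":[0,-0.04,0],"dr":[0,0,0],"grip":5.2},{"slide":[0,0,0],"dr":[0,0,0],"grip":5.2}]'
python3 -c "from h import *;favg(4)"
python3 -m jog '[{"slide":[0,-0.03,0],"dr":[0,0,0],"grip":5.2},{"slide":[0,0,0],"dr":[0,0,0],"grip":5.2}]'
python3 -c "from h import *;favg(5)"
```

```text
clock: 11.05
eef_pos: [0.5313, -0.0198, 0.0407]
tool_rot: [-0.0, 0.206, 0.978, -0.0]
contact_force: [0.2, -0.1, -0.0]
width: 0.0524
t 11.25 F tool [-0.06 -0.37  0.31] +- [0.15 0.16 0.23] pos [ 0.5313  -0.01979  0.04073] w 0.0516
clock: 11.45
eef_pos: [0.5312, -0.0201, 0.0407]
tool_rot: [0.0, 0.206, 0.978, -0.0]
contact_force: [0.8, -0.8, 0.0]
width: 0.0521
t 11.7 F tool [-0.04 -0.07 -0.44] +- [0.14 0.34 0.13] pos [ 0.53117 -0.02006  0.04073] w 0.05239
```

```bash
python3 -m jog '[{"slide":[0,-0.03,0],"dr":[0,0,0],"grip":5.2},{"slide":[0,0,0],"dr":[0,0,0],"grip":5.2}]'
python3 -c "from h import *;favg(5)"
```

```text
clock: 11.9
eef_pos: [0.531, -0.0204, 0.0407]
tool_rot: [0.0, 0.206, 0.978, -0.0]
contact_force: [1.0, 0.0, -0.1]
width: 0.0523
t 12.15 F tool [ 0.45 -0.02  0.17] +- [0.2  0.12 0.06] pos [ 0.53105 -0.02033  0.04072] w 0.05203
```

```bash
python3 -m jog '[{"slide":[0,-0.03,0],"dr":[0,0,0],"grip":5.2},{"slide":[0,0,0],"dr":[0,0,0],"grip":5.2}]'
python3 -c "from h import *;favg(5)"
python3 -m jog '[{"slide":[0,-0.03,0],"dr":[0,0,0],"grip":5.2},{"slide":[0,0,0],"dr":[0,0,0],"grip":5.2}]'
python3 -c "from h import *;favg(5)"
```

```text
clock: 12.35
eef_pos: [0.5309, -0.0206, 0.0407]
tool_rot: [-0.0, 0.206, 0.978, -0.0]
contact_force: [-0.3, 0.7, 0.4]
width: 0.0519
t 12.6 F tool [ 0.31 -0.11 -0.04] +- [0.09 0.22 0.31] pos [ 0.53093 -0.02061  0.04072] w 0.05201
clock: 12.8
eef_pos: [0.5308, -0.0209, 0.0407]
tool_rot: [-0.0, 0.206, 0.978, -0.0]
contact_force: [-0.0, -0.4, 0.3]
width: 0.0518
t 13.05 F tool [-0.2   0.06 -0.15] +- [0.13 0.29 0.16] pos [ 0.53081 -0.02088  0.04073] w 0.05172
```

```bash
python3 -m jog '[{"slide":[0,-0.03,0],"dr":[0,0,0],"grip":5.2},{"slide":[0,0,0],"dr":[0,0,0],"grip":5.2}]'
python3 -c "from h import *;favg(5)"
python3 -m jog '[{"slide":[0,-0.03,0],"dr":[0,0,0],"grip":5.2},{"slide":[0,0,0],"dr":[0,0,0],"grip":5.2}]'
python3 -c "from h import *;favg(5)"
```

```text
clock: 13.25
eef_pos: [0.5307, -0.0212, 0.0407]
tool_rot: [0.0, 0.206, 0.978, -0.0]
contact_force: [0.6, -1.3, 0.1]
width: 0.052
t 13.5 F tool [ 0.13 -0.05  0.01] +- [0.17 0.24 0.09] pos [ 0.53067 -0.02115  0.04071] w 0.05203
clock: 13.7
eef_pos: [0.5306, -0.0214, 0.0407]
tool_rot: [0.0, 0.206, 0.978, 0.0]
contact_force: [0.2, 1.2, -0.8]
width: 0.0517
t 13.95 F tool [-0.07  0.33 -0.06] +- [0.25 0.11 0.16] pos [ 0.53057 -0.02139  0.04073] w 0.05208
```

```bash
python3 -m jog '[{"slide":[0,-0.03,0],"dr":[0,0,0],"grip":5.2},{"slide":[0,0,0],"dr":[0,0,0],"grip":5.2}]'
python3 -c "from h import *;favg(6)"
python3 -m jog '[{"slide":[0,-0.02,0],"dr":[0,0,0],"grip":5.2},{"slide":[0,0,0],"dr":[0,0,0],"grip":5.2}]'
python3 -c "from h import *;favg(6)"
```

```text
clock: 14.15
eef_pos: [0.5305, -0.0217, 0.0408]
tool_rot: [0.0, 0.206, 0.978, 0.0]
contact_force: [0.0, 1.2, 0.1]
width: 0.052
t 14.45 F tool [ 0.66  1.23 -0.55] +- [0.11 0.06 0.21] pos [ 0.53045 -0.02164  0.04074] w 0.05201
clock: 14.65
eef_pos: [0.5304, -0.0218, 0.0408]
tool_rot: [0.0, 0.206, 0.978, 0.0]
contact_force: [0.5, 2.8, 2.0]
width: 0.0521
t 14.95 F tool [ 1.08  2.11 -1.14] +- [0.1  0.25 0.13] pos [ 0.53039 -0.02184  0.04076] w 0.05224
```

```bash
python3 -m jog '[{"slide":[0,0.23,0],"dr":[0,0,0],"grip":5.4},{"slide":[0,0.235,0],"dr":[0,0,0],"grip":6},{"slide":[0,0,0],"dr":[0,0,8],"grip":6},{"slide":[0,0,0],"dr":[0,0,8.5],"grip":6},{"slide":[0,0,0],"dr":[0,0,8.5],"grip":6},{"slide":[0,0,0],"dr":[0,0,8.5],"grip":6},{"slide":[0,0,0],"dr":[0,0,8.5],"grip":6},{"slide":[0,0,0],"dr":[0,0,8.5],"grip":6},{"slide":[0,0,0],"dr":[0,0,8.5],"grip":6},{"slide":[0,0,0],"dr":[0,0,8.5],"grip":6},{"slide":[0,0,0],"dr":[0,0,8.5],"grip":6},{"slide":[0,0,0],"dr":[0,0,8.5],"grip":6}]'
python3 -m jog '[{"slide":[0,0,0],"dr":[0,0,5.5],"grip":5.6},{"slide":[0,0,0],"dr":[0,0,0],"grip":5.2},{"slide":[0,0,0],"dr":[0,0,0],"grip":5.2}]'
python3 - <<'E'
from h import *
favg(6);s=read_state();print(R(s["tool_rot"]).round(3),s["q"][5])
cv2.imwrite("pics/w4.png",get_image("wrist"))
E
```

```text
clock: 16.15
eef_pos: [0.5323, -0.0176, 0.0407]
tool_rot: [0.0, 0.812, 0.583, -0.0]
contact_force: [0.3, -0.2, -0.2]
width: 0.0601
clock: 16.45
eef_pos: [0.5322, -0.0176, 0.0407]
tool_rot: [0.0, 0.837, 0.547, -0.0]
contact_force: [0.8, 0.6, 0.7]
width: 0.0518
t 16.75 F tool [-0.02 -0.09  0.21] +- [0.08 0.13 0.17] pos [ 0.53224 -0.01762  0.04071] w 0.05195
[[ 0.403  0.915 -0.   ]
 [ 0.915 -0.403  0.   ]
 [-0.    -0.    -1.   ]] 0.16182748146287038
```

View pics/w4.png

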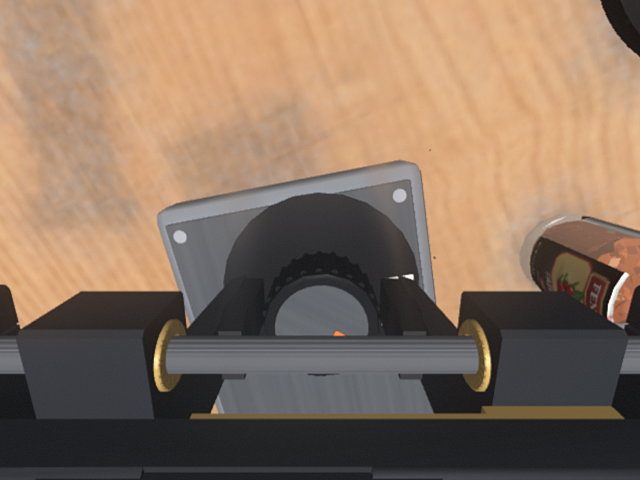

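```bash
python3 -m jog '[{"slide":[0,0.1,0],"dr":[0,0,0],"grip":5.2},{"slide":[0,0.1,0],"dr":[0,0,0],"grip":5.2},{"slide":[0,0.1,0],"dr":[0,0,0],"grip":5.2},{"slide":[0,0,0],"dr":[0,0,0],"grip":5.2}]'
python3 -c "from h import *;favg(4)"
python3 -m jog '[{"slide":[0,0.04,0],"dr":[0,0,0],"grip":5.2},{"slide":[0,0,0],"dr":[0,0,0],"grip":5.2}]'
python3 -c "from h import *;favg(5)"
```

```text
clock: 17.2
eef_pos: [0.5351, -0.0189, 0.0407]
tool_rot: [0.0, 0.838, 0.546, 0.0]
contact_force: [-0.7, 0.6, -0.2]
width: 0.052
t 17.4 F tool [ 0.53 -0.06  0.06] +- [0.25 0.25 0.12] pos [ 0.53499 -0.01885  0.04071] w 0.05176
clock: 17.6
eef_pos: [0.5354, -0.019, 0.0407]
tool_rot: [0.0, 0.838, 0.546, 0.0]
contact_force: [-0.5, -0.4, 0.3]
width: 0.0519
t 17.85 F tool [ 0.24 -0.15  0.04] +- [0.36 0.18 0.14] pos [ 0.53535 -0.01901  0.04072] w 0.05164
```

```bash
python3 -m jog '[{"slide":[0,0.04,0],"dr":[0,0,0],"grip":5.2},{"slide":[0,0,0],"dr":[0,0,0],"grip":5.2}]'
python3 -c "from h import *;favg(5)"
```

```text
clock: 18.05
eef_pos: [0.5357, -0.0192, 0.0407]
tool_rot: [-0.0, 0.838, 0.546, -0.0]
contact_force: [-0.4, 0.3, -0.1]
width: 0.0525
t 18.3 F tool [ 0.07 -0.27  0.04] +- [0.27 0.11 0.31] pos [ 0.53568 -0.01915  0.04071] w 0.05175
```

```bash
python3 -m jog '[{"slide":[0,0.03,0],"dr":[0,0,0],"grip":5.2},{"slide":[0,0,0],"dr":[0,0,0],"grip":5.2}]'
python3 -c "from h import *;favg(5)"
python3 -m jog '[{"slide":[0,0.03,0],"dr":[0,0,0],"grip":5.2},{"slide":[0,0,0],"dr":[0,0,0],"grip":5.2}]'
python3 -c "from h import *;favg(5)"
```

```text
clock: 18.5
eef_pos: [0.5359, -0.0193, 0.0407]
tool_rot: [-0.0, 0.838, 0.546, -0.0]
contact_force: [-1.5, 1.2, 0.3]
width: 0.0519
t 18.75 F tool [ 0.06 -1.34 -1.06] +- [0.17 0.15 0.24] pos [ 0.53593 -0.01925  0.04071] w 0.052
clock: 18.95
eef_pos: [0.5361, -0.0194, 0.0407]
tool_rot: [-0.0, 0.838, 0.546, -0.0]
contact_force: [-0.8, 1.1, 1.3]
width: 0.0524
t 19.2 F tool [-0.04 -2.14 -1.32] +- [0.03 0.18 0.2 ] pos [ 0.53619 -0.01937  0.04071] w 0.05231
```

```bash
python3 -m jog '[{"slide":[0,-0.25,0],"dr":[0,0,0],"grip":5.2},{"slide":[0,-0.3,0],"dr":[0,0,0],"grip":5.2},{"slide":[0,-0.2,0],"dr":[0,0,0],"grip":5.2},{"slide":[0,-0.07,0],"dr":[0,0,0],"grip":5.2},{"slide":[0,0,0],"dr":[0,0,0],"grip":5.2}]'
python3 -c "from h import *;favg(5)"
python3 -m jog '[{"slide":[0,-0.04,0],"dr":[0,0,0],"grip":5.2},{"slide":[0,0,0],"dr":[0,0,0],"grip":5.2}]'
python3 -c "from h import *;favg(5)"
```

```text
clock: 19.7
eef_pos: [0.5288, -0.0161, 0.0408]
tool_rot: [0.0, 0.838, 0.546, 0.0]
contact_force: [0.5, -0.3, 0.3]
width: 0.0524
t 19.95 F tool [-0.09 -0.19  0.18] +- [0.09 0.15 0.13] pos [ 0.52884 -0.01614  0.04075] w 0.05189
clock: 20.15
eef_pos: [0.5284, -0.0159, 0.0407]
tool_rot: [-0.0, 0.838, 0.546, -0.0]
contact_force: [0.3, 0.4, 0.5]
width: 0.0523
t 20.4 F tool [0.04 0.2  0.15] +- [0.09 0.15 0.3 ] pos [ 0.52841 -0.01594  0.04072] w 0.05235
```

```bash
python3 -m jog '[{"slide":[0,-0.04,0],"dr":[0,0,0],"grip":5.2},{"slide":[0,0,0],"dr":[0,0,0],"grip":5.2}]'
python3 -c "from h import *;favg(5)"
python3 -m jog '[{"slide":[0,-0.03,0],"dr":[0,0,0],"grip":5.2},{"slide":[0,0,0],"dr":[0,0,0],"grip":5.2}]'
python3 -c "from h import *;favg(5)"
```

```text
clock: 20.6
eef_pos: [0.5281, -0.0158, 0.0408]
tool_rot: [0.0, 0.838, 0.546, 0.0]
contact_force: [-0.2, -1.1, -0.1]
width: 0.052
t 20.85 F tool [-0.22  0.48 -0.23] +- [0.1  0.13 0.2 ] pos [ 0.52809 -0.0158   0.04075] w 0.05236
clock: 21.05
eef_pos: [0.5279, -0.0157, 0.0408]
tool_rot: [0.0, 0.838, 0.546, 0.0]
contact_force: [0.3, -1.0, 0.1]
width: 0.0518
t 21.3 F tool [-0.39  1.17 -0.11] +- [0.24 0.12 0.14] pos [ 0.52786 -0.01571  0.04077] w 0.05183
```

```bash
python3 -m jog '[{"slide":[0,0.22,0],"dr":[0,0,0],"grip":5.2},{"slide":[0,0.22,0],"dr":[0,0,0],"grip":5},{"slide":[0,0,0],"dr":[0,0,0],"grip":4.6},{"slide":[0,0,0],"dr":[0,0,0],"grip":4.6},{"slide":[0,0,0],"dr":[0,0,0],"grip":4.6}]'
python3 -c "from h import *;favg(5)"
python3 -m jog '[{"slide":[0,0,0],"dr":[0,0,0],"grip":4.4},{"slide":[0,0,0],"dr":[0,0,0],"grip":4.4}]'
python3 -c "from h import *;favg(5)"
python3 -m jog '[{"slide":[0,0,0],"dr":[0,0,0],"grip":4.3},{"slide":[0,0,0],"dr":[0,0,0],"grip":4.3}]'
python3 -c "from h import *;favg(5)"
```

```text
clock: 21.8
eef_pos: [0.5317, -0.0174, 0.0407]
tool_rot: [-0.0, 0.838, 0.546, -0.0]
contact_force: [0.5, -0.2, 0.0]
width: 0.0461
t 22.05 F tool [-0.19 -0.05 -0.26] +- [0.12 0.14 0.2 ] pos [ 0.53173 -0.0174   0.04071] w 0.04593
clock: 22.25
eef_pos: [0.5318, -0.0174, 0.0407]
tool_rot: [0.0, 0.838, 0.546, 0.0]
contact_force: [0.8, -0.5, 0.0]
width: 0.044
t 22.5 F tool [-0.19  0.38  0.21] +- [0.23 0.2  0.22] pos [ 0.53182 -0.01745  0.04074] w 0.04393
clock: 22.7
eef_pos: [0.5318, -0.0174, 0.0408]
tool_rot: [0.0, 0.838, 0.546, 0.0]
contact_force: [-0.1, -0.3, 0.1]
width: 0.0433
t 22.95 F tool [-0.12  0.7  -0.23] +- [0.15 0.27 0.17] pos [ 0.53182 -0.01744  0.04074] w 0.04324
```

```bash
python3 -m jog '[{"slide":[0,0,0],"dr":[0,0,0],"grip":3.8},{"slide":[0,0,0],"dr":[0,0,0],"grip":3.8},{"slide":[0,0,0],"dr":[0,0,0],"grip":3.8}]'
python3 -c "from h import *;favg(5)"
python3 -m jog '[{"slide":[0,0,0],"dr":[0,0,5],"grip":3.8},{"slide":[0,0,0],"dr":[0,0,0],"grip":3.8}]'
python3 -c "from h import *;favg(4);print(read_state()['moment'])"
```

```text
clock: 23.25
eef_pos: [0.5318, -0.0175, 0.0408]
tool_rot: [0.0, 0.838, 0.546, 0.0]
contact_force: [0.0, 0.0, -0.0]
width: 0.0435
t 23.5 F tool [0.05 1.25 0.25] +- [0.13 0.25 0.31] pos [ 0.53181 -0.01744  0.04074] w 0.04308
clock: 23.7
eef_pos: [0.5317, -0.0173, 0.0408]
tool_rot: [-0.0, 0.861, 0.509, 0.0]
contact_force: [1.0, 0.7, 1.6]
width: 0.0432
t 23.9 F tool [ 1.44 -0.15 -0.83] +- [0.04 0.14 0.27] pos [ 0.53175 -0.01729  0.04073] w 0.04282
[0.18092359 0.09242827 0.13044059]
```

```bash
python3 -m jog '[{"slide":[0,0,0],"dr":[0,0,4],"grip":3.8},{"slide":[0,0,0],"dr":[0,0,0],"grip":3.8}]'
python3 -c "from h import *;favg(4);print(read_state()['moment'])"
python3 -m jog '[{"slide":[0,0,0],"dr":[0,0,3],"grip":3.8},{"slide":[0,0,0],"dr":[0,0,0],"grip":3.8}]'
python3 -c "from h import *;favg(4);print(read_state()['moment'])"
```

```text
clock: 24.1
eef_pos: [0.5317, -0.0175, 0.0407]
tool_rot: [-0.0, 0.878, 0.479, -0.0]
contact_force: [-0.8, -0.3, 1.7]
width: 0.0434
t 24.3 F tool [ 0.53 -0.13 -0.97] +- [0.23 0.11 0.27] pos [ 0.53171 -0.01747  0.04073] w 0.04315
[ 0.07095872  0.19663016 -0.00622273]
clock: 24.5
eef_pos: [0.5317, -0.0176, 0.0407]
tool_rot: [0.0, 0.89, 0.455, -0.0]
contact_force: [-0.4, -1.1, 1.2]
width: 0.0432
t 24.7 F tool [-1.89  0.38 -1.59] +- [0.36 0.23 0.25] pos [ 0.53174 -0.01761  0.04071] w 0.04323
[-0.31492358  0.25337094 -0.07155242]
```

```bash
python3 -m jog '[{"slide":[0,0,0],"dr":[0,0,3],"grip":3.8},{"slide":[0,0,0],"dr":[0,0,3],"grip":3.8},{"slide":[0,0,0],"dr":[0,0,0],"grip":3.8}]'
python3 -c "from h import *;favg(4);print(read_state()['moment'])"
python3 -m jog '[{"slide":[0,0,0],"dr":[0,0,3],"grip":3.8},{"slide":[0,0,0],"dr":[0,0,3],"grip":3.8},{"slide":[0,0,0],"dr":[0,0,0],"grip":3.8}]'
python3 -c "from h import *;favg(4);print(read_state()['moment'])"
```

```text
clock: 25.0
eef_pos: [0.5319, -0.0174, 0.0407]
tool_rot: [0.0, 0.913, 0.408, 0.0]
contact_force: [-0.1, 0.2, 1.4]
width: 0.0435
t 25.2 F tool [-0.26  0.41 -0.63] +- [0.31 0.18 0.17] pos [ 0.53187 -0.01743  0.04075] w 0.04292
[-0.13697154  0.124618    0.00302086]
clock: 25.5
eef_pos: [0.5318, -0.0172, 0.0407]
tool_rot: [-0.0, 0.933, 0.36, -0.0]
contact_force: [-0.2, 0.1, 1.9]
width: 0.0432
t 25.7 F tool [ 1.19 -1.11 -0.94] +- [0.24 0.21 0.12] pos [ 0.53175 -0.01728  0.04072] w 0.04308
[0.28799592 0.14438116 0.05557369]
```

```bash
python3 -m jog '[{"slide":[0,0,0],"dr":[0,0,3],"grip":3.8},{"slide":[0,0,0],"dr":[0,0,3],"grip":3.8},{"slide":[0,0,0],"dr":[0,0,0],"grip":3.8}]'
python3 -c "from h import *;favg(4);print(read_state()['moment'])"
python3 -m jog '[{"slide":[0,0,0],"dr":[0,0,3],"grip":3.8},{"slide":[0,0,0],"dr":[0,0,3],"grip":3.8},{"slide":[0,0,0],"dr":[0,0,0],"grip":3.8}]'
python3 - <<'E'
from h import *
favg(4);print(read_state()['moment'])
cv2.imwrite("pics/w5.png",get_image("wrist"));cv2.imwrite("pics/s5.png",cv2.resize(get_image("scene")[190:290,265:385],None,fx=6,fy=6,interpolation=cv2.INTER_CUBIC))
E
```

```text
clock: 26.0
eef_pos: [0.5317, -0.0177, 0.0407]
tool_rot: [0.0, 0.951, 0.311, -0.0]
contact_force: [-0.7, -1.4, 1.6]
width: 0.0431
t 26.2 F tool [-1.28  0.33 -1.19] +- [0.07 0.18 0.06] pos [ 0.53174 -0.01763  0.04071] w 0.04342
[-0.27977652  0.27229091 -0.1079153 ]
clock: 26.5
eef_pos: [0.5318, -0.0174, 0.0407]
tool_rot: [0.0, 0.965, 0.26, 0.0]
contact_force: [0.3, -0.4, 1.3]
width: 0.0432
t 26.7 F tool [-0.22  0.53 -0.79] +- [0.33 0.2  0.18] pos [ 0.53186 -0.01743  0.04073] w 0.04341
[-0.06530335  0.07748031 -0.00562757]
```

View pics/w5.png

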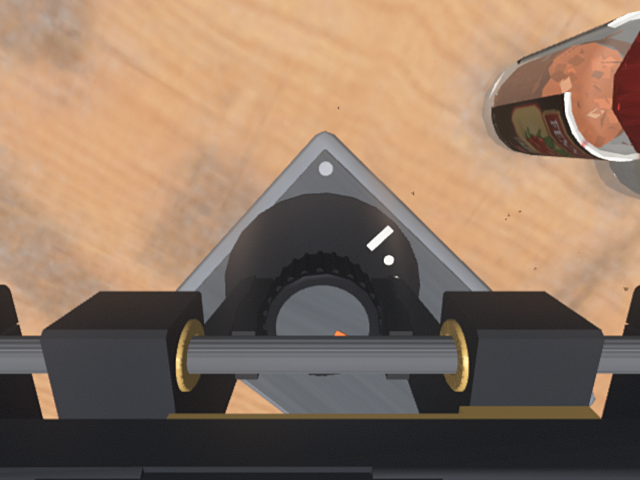

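View pics/s5.png

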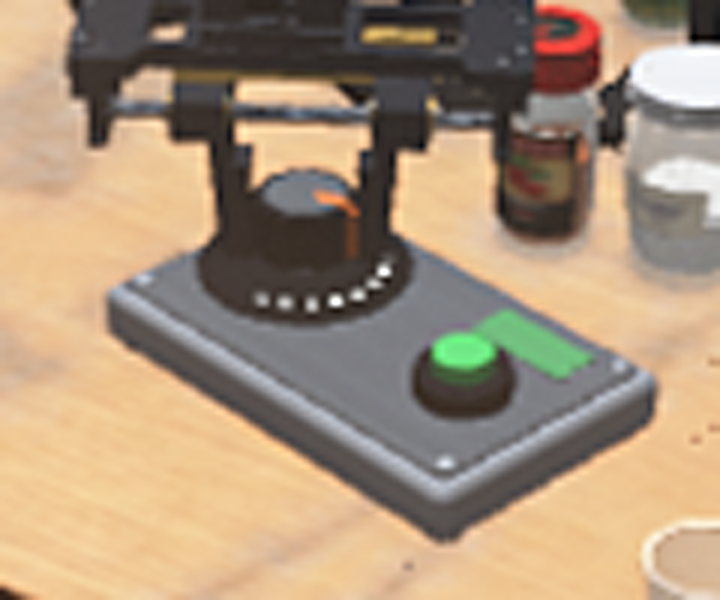

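The orange line has turned with the fingers: it's still at (340,333) in the wrist view, while the bar moved to (380,238). The dial now rests at about click 4, so one more click.

```bash
python3 -m jog '[{"slide":[0,0,0],"dr":[0,0,3],"grip":3.8},{"slide":[0,0,0],"dr":[0,0,3],"grip":3.8},{"slide":[0,0,0],"dr":[0,0,3],"grip":3.8},{"slide":[0,0,0],"dr":[0,0,0],"grip":3.8}]'
python3 -c "from h import *;favg(4);print(read_state()['moment'])"
python3 -m jog '[{"slide":[0,0,0],"dr":[0,0,3],"grip":3.8},{"slide":[0,0,0],"dr":[0,0,3],"grip":3.8},{"slide":[0,0,0],"dr":[0,0,3],"grip":3.8},{"slide":[0,0,0],"dr":[0,0,0],"grip":3.8}]'
python3 -c "from h import *;favg(5);print(read_state()['moment'])"
```

```text
clock: 27.2
eef_pos: [0.5317, -0.0173, 0.0407]
tool_rot: [-0.0, 0.983, 0.184, -0.0]
contact_force: [0.1, 0.2, 1.2]
width: 0.0434
t 27.4 F tool [-0.72 -0.53 -1.4 ] +- [0.28 0.28 0.35] pos [ 0.53171 -0.01735  0.04072] w 0.04311
[0.09094826 0.23953637 0.01870081]
clock: 27.8
eef_pos: [0.5318, -0.0175, 0.0407]
tool_rot: [0.0, 0.994, 0.106, 0.0]
contact_force: [-0.6, -0.9, -0.1]
width: 0.0432
t 28.05 F tool [ 0.13  0.03 -0.85] +- [0.19 0.29 0.16] pos [ 0.53183 -0.01747  0.04073] w 0.04334
[0.05349607 0.14802161 0.01364992]
```

Now I'll open gently, then raise straight up and look.

```bash
python3 -m jog '[{"slide":[0,0,0],"dr":[0,0,0],"grip":5},{"slide":[0,0,0],"dr":[0,0,0],"grip":6},{"slide":[0,0,0],"dr":[0,0,0],"grip":6.5},{"slide":[0,0,0],"dr":[0,0,0],"grip":6.5},{"slide":[0,0,-3],"dr":[0,0,0],"grip":6.5},{"slide":[0,0,-4],"dr":[0,0,0],"grip":6.5},{"slide":[0,0,-4],"dr":[0,0,0],"grip":6.5},{"slide":[0,0,-4],"dr":[0,0,0],"grip":6.5},{"slide":[0,0,0],"dr":[0,0,0],"grip":6.5},{"slide":[0,0,0],"dr":[0,0,0],"grip":6.5}]'
python3 - <<'E'
from h import *
print(read_state()["eef_pos"],camera_model("wrist"))
cv2.imwrite("pics/w6.png",get_image("wrist"))
E
```

```text
clock: 29.05
eef_pos: [0.5318, -0.0174, 0.1909]
tool_rot: [0.0, 0.994, 0.106, 0.0]
contact_force: [-0.8, 0.0, -1.2]
width: 0.065
[ 0.53176404 -0.01740716  0.190865  ] {'camera_matrix': array([[352.68154965,   0.        , 321.77445102],
       [  0.        , 352.68154965, 236.91483229],
       [  0.        ,   0.        ,   1.        ]]), 'eye': array([ 0.59899593, -0.00482486,  0.33652248]), 'attitude': array([ 0.77086764, -0.10421458,  0.08459139, -0.6226931 ])}
```

View pics/w6.png

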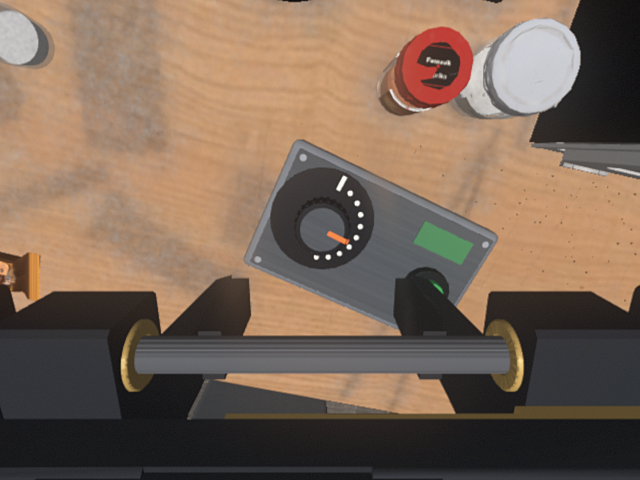

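```bash
python3 - <<'E'
from h import *
i=cv2.imread("pics/w6.png");cv2.imwrite("pics/w6c.png",cv2.resize(i[160:275,262:382],None,fx=5,fy=5,interpolation=cv2.INTER_CUBIC))
E
```

```text
(no output)
```

View pics/w6c.png

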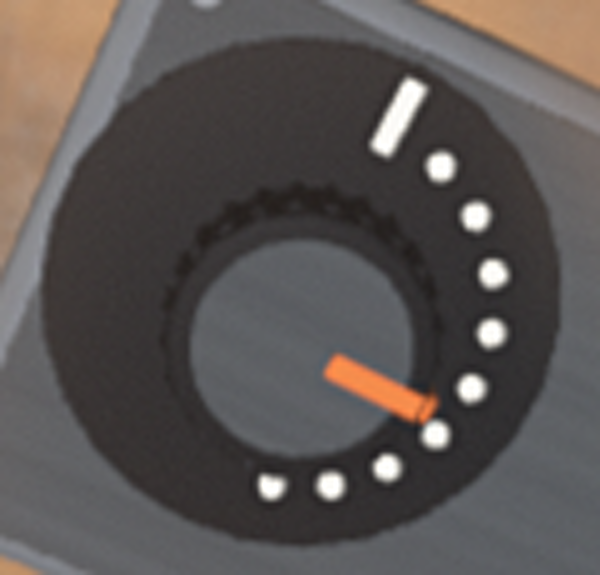

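```bash
python3 - <<'E'
from h import *
from scipy.optimize import least_squares
w={'camera_matrix': np.array([[352.68154965,0,321.77445102],[0,352.68154965,236.91483229],[0,0,1.]]), 'eye': np.array([ 0.59899593, -0.00482486,  0.33652248]), 'attitude': np.array([ 0.77086764, -0.10421458,  0.08459139, -0.6226931 ])}
C=lambda x,y,z:px2w(w,(x+.5)/5-.5+262,(y+.5)/5-.5+160,z)
d=np.array([C(*p,.034) for p in[(441,167),(476,216),(493,274),(491,333),(472,388),(436,435),(387,468),(331,486),(272,487)]])
f=least_squares(lambda p:np.hypot(d[:,0]-p[0],d[:,1]-p[1])-p[2],[.53,-.015,.035]).x
a=np.degrees(np.arctan2(d[:,1]-f[1],d[:,0]-f[0]));k=np.polyfit(np.arange(1,10),np.unwrap(a,period=360),1);print(f,k)
o1=C(333,368,.068);o2=C(424,408,.068);ang=np.degrees(np.arctan2(*(o2-o1)[1::-1]));print("line",ang,"click",(ang-k[1])/k[0], C(302,349,.068))
s=read_state();print(R(s["tool_rot"]).round(3))
# button: console y dir from dots: 
b=[]
for z in(.048,.052):print(z,px2w(w,432,289,z))
print(plan([.489,-.122,.12]))
E
```

```text
[ 0.53205866 -0.01878286  0.03426762] [-17.88525746 -15.20041609]
line -102.26088578629391 click 4.86772247423002 [ 0.53253514 -0.01912191  0.068     ]
[[ 0.977  0.211 -0.001]
 [ 0.211 -0.977  0.   ]
 [-0.001 -0.001 -1.   ]]
0.048 [ 0.49489955 -0.12674525  0.048     ]
0.052 [ 0.49634271 -0.12505498  0.052     ]
[-6.33872495  9.34505359  6.98259482]
```

```bash
python3 -m jog '[{"slide":[-2,3,0],"dr":[0,0,0],"grip":0},{"slide":[-2.2,3.2,2],"dr":[0,0,0],"grip":0},{"slide":[-2.1,3.1,3],"dr":[0,0,0],"grip":0},{"slide":[0,0,3],"dr":[0,0,0],"grip":0},{"slide":[0,0,3],"dr":[0,0,0],"grip":0},{"slide":[0,0,0],"dr":[0,0,0],"grip":0},{"slide":[0,0,0],"dr":[0,0,0],"grip":0},{"slide":[0,0,0],"dr":[0,0,0],"grip":0}]'
python3 - <<'E'
from h import *
favg(4);print(plan([.489,-.122,.06]))
cv2.imwrite("pics/w7.png",get_image("wrist"));cv2.imwrite("pics/s7.png",cv2.resize(get_image("scene")[190:290,265:385],None,fx=6,fy=6,interpolation=cv2.INTER_CUBIC))
E
```

```text
clock: 29.9
eef_pos: [0.4904, -0.1217, 0.0818]
tool_rot: [0.0, 0.994, 0.106, 0.001]
contact_force: [0.3, -0.6, -0.8]
width: 0.0031
t 30.1 F tool [ 0.23 -0.04  0.13] +- [0.19 0.13 0.19] pos [ 0.49034 -0.12168  0.08176] w 0.00052
[-0.12838747  0.0059138   2.15682135]
```

View pics/w7.png

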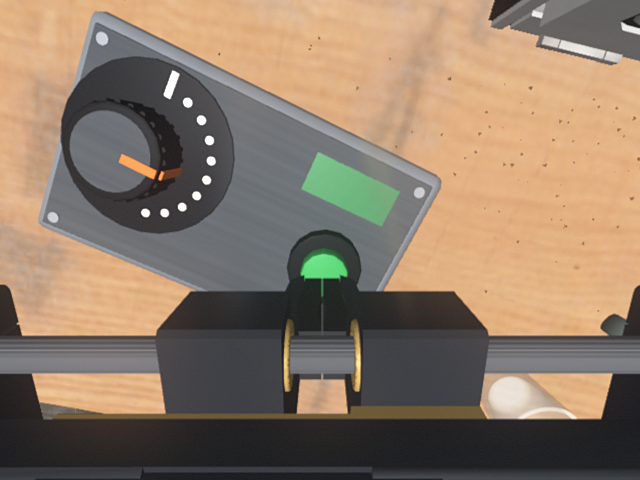

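View pics/s7.png

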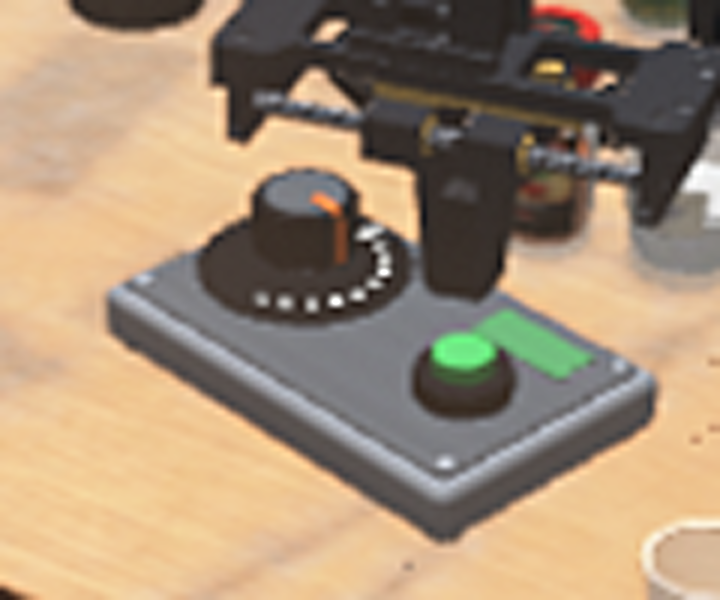

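```bash
python3 -m jog '[{"slide":[-0.1,0,1.2],"dr":[0,0,0],"grip":0},{"slide":[0,0,1.2],"dr":[0,0,0],"grip":0},{"slide":[0,0,0],"dr":[0,0,0],"grip":0},{"slide":[0,0,0],"dr":[0,0,0],"grip":0}]'
python3 - <<'E'
from h import *
favg(4)
cv2.imwrite("pics/w8.png",get_image("wrist"));cv2.imwrite("pics/s8.png",cv2.resize(get_image("scene")[190:290,265:385],None,fx=6,fy=6,interpolation=cv2.INTER_CUBIC))
E
```

```text
clock: 30.6
eef_pos: [0.4886, -0.1217, 0.0562]
tool_rot: [-0.0, 0.994, 0.106, -0.0]
contact_force: [-0.1, -0.1, 0.6]
width: 0.0006
t 30.8 F tool [ 0.34 -0.09  0.08] +- [0.14 0.16 0.19] pos [ 0.48896 -0.1219   0.05684] w 0.00042
```

View pics/s8.png

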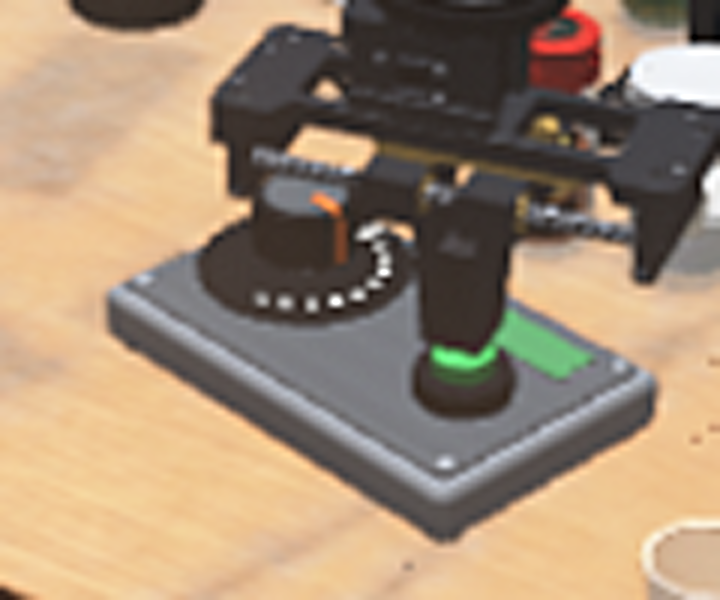

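```bash
python3 -m jog '[{"slide":[0,0,0.3],"dr":[0,0,0],"grip":0},{"slide":[0,0,0.3],"dr":[0,0,0],"grip":0},{"slide":[0,0,0],"dr":[0,0,0],"grip":0}]'
python3 -c "from h import *;favg(3)"
python3 -m jog '[{"slide":[0,0,0.2],"dr":[0,0,0],"grip":0},{"slide":[0,0,0],"dr":[0,0,0],"grip":0}]'
python3 -c "from h import *;favg(3)"
python3 -m jog '[{"slide":[0,0,0.15],"dr":[0,0,0],"grip":0},{"slide":[0,0,0],"dr":[0,0,0],"grip":0}]'
python3 -c "from h import *;favg(3)"
```

```text
clock: 31.2
eef_pos: [0.489, -0.1219, 0.0506]
tool_rot: [0.0, 0.994, 0.106, 0.0]
contact_force: [1.3, 0.6, 1.9]
width: 0.0005
t 31.35 F tool [ 0.47 -0.11 -2.83] +- [0.15 0.1  0.16] pos [ 0.48903 -0.12193  0.05085] w 0.0001
clock: 31.55
eef_pos: [0.489, -0.1219, 0.0488]
tool_rot: [0.0, 0.994, 0.106, 0.0]
contact_force: [0.8, -0.6, 4.7]
width: 0.0005
t 31.7 F tool [ 0.5   0.96 -4.57] +- [0.11 0.29 0.12] pos [ 0.48903 -0.12192  0.04886] w 0.00044
clock: 31.9
eef_pos: [0.4891, -0.1219, 0.0482]
tool_rot: [0.0, 0.994, 0.106, 0.0]
contact_force: [-2.5, 2.1, 16.0]
width: 0.0004
t 32.05 F tool [ -2.96  -1.33 -15.51] +- [0.18 0.1  0.09] pos [ 0.48911 -0.12195  0.04825] w 0.00026
```

```bash
python3 -m jog '[{"slide":[0,0,-1],"dr":[0,0,0],"grip":0},{"slide":[0,0,-3],"dr":[0,0,0],"grip":0},{"slide":[0,0,-4],"dr":[0,0,0],"grip":0},{"slide":[0,0,-4],"dr":[0,0,0],"grip":0},{"slide":[3,0,-3],"dr":[0,0,0],"grip":0},{"slide":[3,0,0],"dr":[0,0,0],"grip":0},{"slide":[0,0,0],"dr":[0,0,0],"grip":0},{"slide":[0,0,0],"dr":[0,0,0],"grip":0}]'
python3 - <<'E'
from h import *
favg(4)
w=camera_model("wrist");i=get_image("wrist");cv2.imwrite("pics/w9.png",i);print(w["eye"],w["attitude"])
cv2.imwrite("pics/s9.png",get_image("scene"))
E
```

```text
clock: 32.85
eef_pos: [0.5468, -0.1088, 0.1962]
tool_rot: [-0.001, 0.994, 0.106, -0.001]
contact_force: [0.9, -0.4, 0.3]
width: 0.0007
t 33.05 F tool [ 0.47 -0.03 -0.04] +- [0.27 0.17 0.19] pos [ 0.54656 -0.1092   0.19661] w 0.00011
[ 0.61421523 -0.09686664  0.34246421] [ 0.77062424 -0.10454862  0.08554357 -0.62280829]
```

View pics/w9.png

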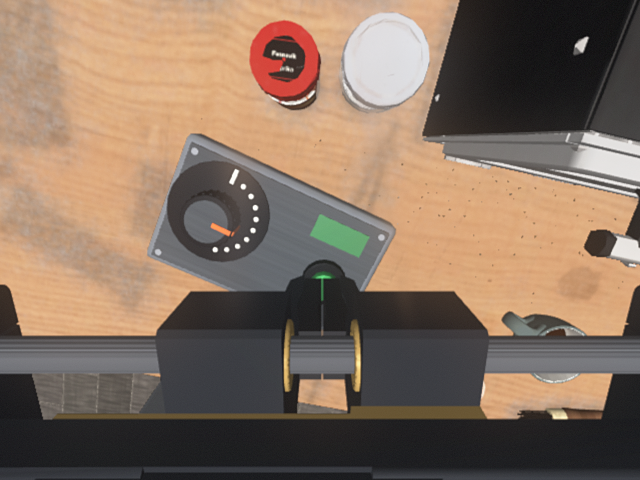

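View pics/s9.png

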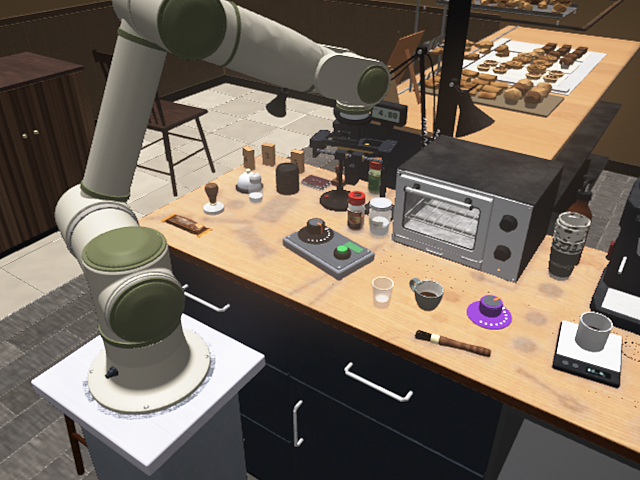

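```bash
python3 - <<'E'
from h import *
i=cv2.imread("pics/w9.png");cv2.imwrite("pics/w9c.png",cv2.resize(i[155:265,160:280],None,fx=6,fy=6,interpolation=cv2.INTER_CUBIC))
E
```

```text
(no output)
```

View pics/w9c.png

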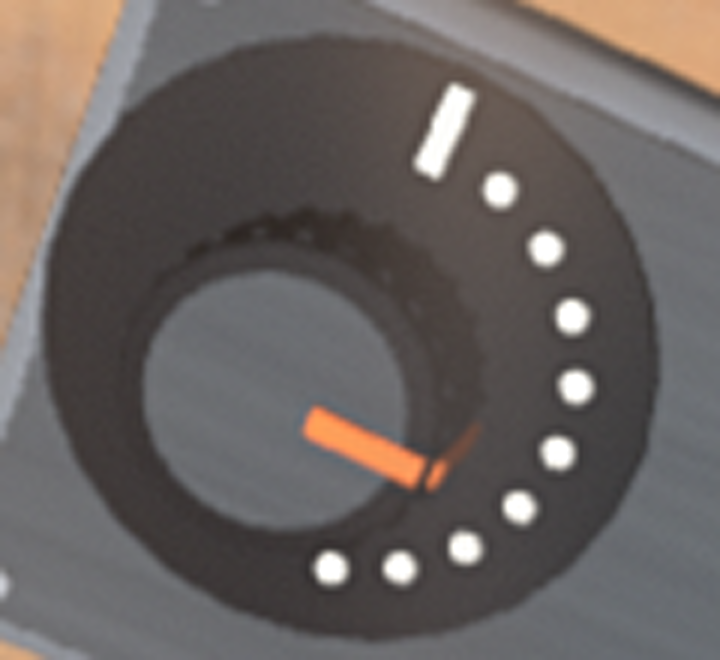

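```bash
python3 - <<'E'
from h import *
from scipy.optimize import least_squares
w={'camera_matrix': np.array([[352.68154965,0,321.77445102],[0,352.68154965,236.91483229],[0,0,1.]]), 'eye': np.array([ 0.61421523, -0.09686664,0.34246421]), 'attitude': np.array([ 0.77062424, -0.10454862,0.08554357,-0.62280829])}
C=lambda x,y,z:px2w(w,(x+.5)/6-.5+160,(y+.5)/6-.5+155,z)
d=np.array([C(*p,.034) for p in[(500,190),(546,248),(572,317),(575,387),(558,453),(519,507),(465,548),(400,568),(332,568)]])
f=least_squares(lambda p:np.hypot(d[:,0]-p[0],d[:,1]-p[1])-p[2],[.53,-.015,.035]).x
a=np.degrees(np.arctan2(d[:,1]-f[1],d[:,0]-f[0]));k=np.polyfit(np.arange(1,10),np.unwrap(a,period=360),1);print(f,k)
o1=C(308,421,.068);o2=C(420,472,.068);ang=np.degrees(np.arctan2(*(o2-o1)[1::-1]));print("click",(ang-k[1])/k[0])
o3=C(474,430,.043);print("side", (np.degrees(np.arctan2(o3[1]-f[1],o3[0]-f[0]))-k[1])/k[0])
E
```

```text
[ 0.53218469 -0.01889366  0.03403275] [-17.97586836 -14.92704532]
click 4.946948109112576
side 4.927711509772769
```

The dial reads click 4.95, within measurement error of the fifth. The button had sprung back up in the view, the robot is clear of everything, and the bystanders look where they were. Handing in.

```bash
python3 -c "
from workcell import *
print(job_done())"
```

```text
the job is handed in; nothing more can be done
None
```

I turned the dial three clicks clockwise, from the second dot to the fifth, let go of it, then pressed the green button and backed away. The job was handed in at about 33 s of the 72 s allowed.

- **Centring:** I found the dial's axis by touching both sides of it in two directions. It was about 2 mm from where the wrist camera put it, within that camera's stated error.
- **Side force:** The highest averaged side force on the hand was about 2.4 N, during the touching; it was about 2 N while turning. These are averages of noisy readings taken between moves, so short peaks were not seen; the limit is 6 N.
- **Dial:** After release the orange line measured at click 4.87, and later 4.95 and 4.93 from another view. That agrees with the fifth dot within measuring error. I could not read the dial joint directly.
- **Button:** The force rose to about 4.6 N and then to 15.5 N within less than 1 mm, so it was pressed fully. The fingers partly hid it in the last wrist view, so I inferred that it sprang back; it was not measured.
- **Surroundings:** The last pictures showed the things round the console where they had stood, by eye only, and the robot touching nothing.

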